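Kit the alternator tray around its rotor

TASK

Lay out the rebuild kit on the tray (left and right as seen from the robot; in front means on the robot's side): lay the new bright pulley flat on the pad in front of the rotor, with the yellow-dotted brush cap on the next pad to the pulley's left and the plain brush cap on the next pad to its right. Stand the copper bolt on its head on the pad in front of the rectifier, and lay the black bearing cover flat and centred on top of the end frame's boss. Centre each part on its pad, keep every part the same way up as it starts, and leave the worn brown pulley where it lies.

Things in the scene. Friction and masses are not known exactly. Their poses are not given: they have to be found in the camera images.
- carriage: White tray 225 mm (x) by 540 mm (y) clamped on brass rails, top 40 mm above the bench, blue lip 4 mm high. Seven flat black pads 40 mm across lie along its front, 75 mm apart; behind the 2nd, 4th and 6th stand rotor, end frame and rectifier in any order. Origin at bench height; x away from the robot, y left (turned up to 0.03 rad). Pads at x = -45 mm, y = -225, -150 .. 225 mm in its frame.
- rotor: The dark steel rotor, upright, fixed on the tray: 80 mm diameter, claw poles and copper winding, body 52 mm high, shaft with copper rings up to 72 mm. Origin on its axis at the tray's surface; axes parallel to the tray's. Centre of the pad in front of it: x = -105 mm, y = 0; the next pads are at x = -105 mm, y = +75 mm (left) and y = -75 mm (right).
- end_frame: The bright aluminium end frame, a dome 88 mm across with dark slots and two ears, fixed on the tray, with a flat bearing boss on top, 54 mm in diameter, its top face 42 mm above the tray. Origin on its axis at the tray's surface; axes parallel to the tray's.
- rectifier: The rectifier: a square green plate 78 by 88 by 10 mm with aluminium fins up to 36 mm high and six small diodes, fixed on the tray. Origin at its centre at the tray's surface; axes parallel to the tray's. The centre of the pad in front of it is at x = -105 mm, y = 0.
- pulley_c (a point): Centre (half-way up) of the new pulley: bright silvery grooved disc lying flat, 52 mm diameter, 26 mm high, about 0.22 kg; z is its axis, up. Starts loose on the bench (z = 0).
- cover_c (a point): Centre (half-way up) of the black bearing cover: stiff flat disc, 44 mm diameter, 18 mm high, about 40 g; z is its axis, up. Starts loose on the bench (z = 0).
- cap_dot_c (a point): Centre (half-way up) of the grey brush cap with a yellow dot on top: block 24 mm (its x) by 36 mm (its y) by 28 mm high, about 30 g; z up. Starts loose on the bench (z = 0), turned up to 0.5 rad.
- cap_plain_c (a point): Centre (half-way up) of the plain grey brush cap, the same block without a dot: 24 mm (its x) by 36 mm (its y) by 28 mm high, about 30 g; z up. Starts loose on the bench (z = 0), turned up to 0.5 rad.
- bolt_c (a point): Centre (half-way up) of the copper terminal bolt, standing on its head, 60 mm high: round flange 28 mm across and 4 mm thick at the bottom, head 21 mm across up to 9 mm, then a shank 12 mm in diameter up to the top; about 60 g; z is its axis, up. Starts loose on the bench (z = 0).
- worn_pulley_c (a point): Centre (half-way up) of the worn, rust-brown pulley, same size as the new one (52 mm diameter, 26 mm high); it lies loose among the parts and stays there.
There are look-alikes about, which are no part of the job. There is more than one size of the part that bears bolt_c; the job needs the smaller. What is shaped like the part that bears cover_c but pink or turquoise is not meant.

How it is judged (in metres and radians):
At the end, for the whole second after the job is handed in: Pulley on the pad before the rotor, dotted cap on the next pad left, plain cap next right, bolt before the rectifier: within 15 mm along each tray axis; cover on the end frame's boss within 12 mm. All upright as they started (10 degrees), at resting height (6 mm), released, at rest (x of pulley_c in the frame of rotor between -0.12 and -0.09 m and y of pulley_c in the frame of rotor between -0.015 and 0.015 m and z of pulley_c in the frame of rotor between 0.007 and 0.019 m and angle between each of pulley_c, cap_dot_c, cap_plain_c, bolt_c, cover_c's own z axis and vertical below 0.17 rad and x of cap_dot_c in the frame of rotor between -0.12 and -0.09 m and y of cap_dot_c in the frame of rotor between 0.06 and 0.09 m and z of cap_dot_c in the frame of rotor between 0.008 and 0.02 m and x of cap_plain_c in the frame of rotor between -0.12 and -0.09 m and y of cap_plain_c in the frame of rotor between -0.09 and -0.06 m and z of cap_plain_c in the frame of rotor between 0.008 and 0.02 m and x of bolt_c in the frame of rectifier between -0.12 and -0.09 m and y of bolt_c in the frame of rectifier between -0.015 and 0.015 m and z of bolt_c in the frame of rectifier between 0.024 and 0.036 m and x of cover_c in the frame of end_frame between -0.012 and 0.012 m and y of cover_c in the frame of end_frame between -0.012 and 0.012 m and z of cover_c in the frame of end_frame between 0.045 and 0.057 m and linear speed of each of pulley, cap_dot, cap_plain, bolt, cover below 0.02 m/s); the robot touches nothing.
It fails at once if the worn pulley is moved more than 20 mm (distance of worn_pulley_c from where it was at the start of the episode above 0.02 m).
It also fails if it takes over 115 s, if anything falls off the work surface, if the arm or the gripper's body presses on something with over 40 N, if the wrist force passes 120 N, or if a joint passes its speed limit or range.

ROBOT

A 7-joint arm with a two-finger parallel gripper is mounted at the origin on the work surface. World frame = base frame: x ahead of the robot, y to its left, z up, the work surface at z = 0. Lengths are in m, angles in degrees, forces in N, time in s.
With the tool pointing down it reaches from about 0.425 to 0.875 m from the base axis. Payload 4.7 kg.
Tool frame: the origin (TCP) lies midway between the tips of the shut fingers; the grasp point (between the pads) lies env.grip_point_offset behind it (env.grip_point_offset is the distance from the TCP to the grasp point, in m); z points along the fingers, y is the line along which they close (so a half turn about z gives the same grasp; the last joint's range is limited). The gripper opens to 87 mm and grips with 3 to 60 N. Pads are 19 mm wide; open, the fingers measure 117 mm over their backs; the gripper's body (75 mm by 190 mm) begins 51 mm behind the grasp point.
Start: joints at [-66.343, 18.392, -4.016, 83.108, 1.295, 78.541, -3.26], TCP at [0.252, 0.599, 0.223] pointing down, gripper open.
Joint ranges: [-163.93, 163.93], [-17.29, 119.83], [-79.2, 71.16], [3.27, 140.29], [-89.18, 269.18], [5.43, 117.66], [-154.24, 154.24]. Speed limits (degrees/s): [147.25, 147.25, 180, 180, 180, 180, 180].

INTERFACE

Orientations are given as [roll, pitch, yaw] about the fixed x, y, z axes, in that order (R = Rz(yaw) Ry(pitch) Rx(roll)).
In Python, from cell import env gives the robot as it stands.
- The arm moves only by the shell command python3 -m creep 'ROWS' [FORCE]. ROWS is a JSON object of lists of equal length, an entry for each row: "translation": the shift along the tool's x, y, z in units of 0.08 m (1.0 is 0.08 m), a list of three; "turn": the turn, a rotation vector about the tool's x, y, z in units of 180 degrees (1.0 is 180 degrees), a list of three; "grip": the opening, from 0 (shut) to 1 (fully open). In form: {"translation": [[x, y, z], ...], "turn": [[ax, ay, az], ...], "grip": [grip, ...]}. A call has 1 to 5 rows; each row shifts and turns the commanded pose from where the row before left it, along the tool's axes as they then stand; what a row does not reach is not made up. A row lasts 1/8 s, in which the tool goes at most 62.5 mm and 10.7 degrees, less where a joint would pass 70% of its speed; a pose out of reach is approached as far as the arm can. A call with a number of a shift or a turn outside -1 to 1 is refused whole. A call with a gripper value outside its range is refused whole. The fingers move at their own pace and stop on an object; FORCE is the grip in N (left out, the last holds). Time passes only in rows, so rows that do not move let the fingers close. It gives the time, the measured TCP pose, the force, the opening and the grip force at its end, in the units of the state.
- env.get_obs(): the state, without advancing time (a new reading comes with each control period).
- env.read_camera(name): name is "side" or "top" or "wrist"; returns a dict with "frame" (384x512x3 uint8, red, green, blue), "z_map" (384x512 float32, m along the optical axis (not along the pixel's ray), 0 where there is no reading), "K" (3x3 intrinsics, pixels), "rvec" (rotation vector, rad) and "tvec" (3), from world to camera coordinates, as OpenCV has them. Camera axes: x right, y down, z forward; pixel columns grow to the right and rows downward; lengths in m; the calibration is good to about 2 mm. A picture is of the moment at which its call begins.
- env.sign_off(): hands the job in; it is judged then, once.
The state is a dict: "time_s": time; "qpos": joint angles; "joint_velocities": joint speeds; "effort": joint torques, N m; "tool_pos": TCP position; "tool_rot": TCP orientation; "force": force on the tool from outside, world axes, zero at the start; "wrist_torque": the same for the moment, N m; "grip_width": finger opening in m; "grasp_force": force on a finger pad.
Only numpy, scipy, OpenCV 4.12 (cv2) and the standard library are available. Lean on these libraries where they do the work, as an engineer would, in place of code of your own. Each camera call takes 0.05 s, during which the arm holds its last target. There are 200 camera calls.

## Working session

There is one attempt and no reset: what is moved stays moved. The work goes in short steps, Python scripts to look and compute and a shell command to move; the robot and the scene stay as the last step left them, time stands still between calls to the robot, and variables do not carry over. Pictures are saved under pics/ and viewed, at most 14 in all, crops included, and the job is handed in when it is done.

```bash
ls; mkdir -p pics
cat > h.py <<'E'
import numpy as np, cv2
from scipy.spatial.transform import Rotation as R
from cell import env
def cam(n):
    c=env.read_camera(n); np.savez(''+n+'.npz',**c); return c
def pts(c):
    Rm=cv2.Rodrigues(np.array(c['rvec'],float))[0]; t=np.array(c['tvec'],float).ravel()
    z=c['z_map']; v,u=np.indices(z.shape); K=c['K']
    P=np.stack([(u-K[0,2])/K[0,0]*z,(v-K[1,2])/K[1,1]*z,z],-1)
    return (P-t)@Rm
def save(img,name,s=1.5,crop=None):
    if crop: u0,v0,u1,v1=crop; img=img[v0:v1,u0:u1]
    cv2.imwrite('pics/'+name,cv2.resize(img[...,::-1],None,fx=s,fy=s,interpolation=cv2.INTER_CUBIC))
E
python3 - <<'E'
from h import *
o=env.get_obs(); print(o, env.grip_point_offset)
c=cam('top'); save(c['frame'],'top0.png'); 
Rm=cv2.Rodrigues(c['rvec'])[0]; print(-Rm.T@c['tvec'].ravel(),Rm,c['K'])
c=cam('side'); save(c['frame'],'side0.png')
E
```

```text
pics
{'time_s': 0.0, 'qpos': array([-66.34325935,  18.43969301,  -4.01617246,  83.17532368,
         1.29700491,  78.53931878,  -3.25751863]), 'joint_velocities': array([-0.04778518, -0.03737629, -0.02701105,  0.05546904,  0.00467107,
        0.09029522, -0.01918721]), 'effort': array([ 8.25380466e-04, -4.91289139e+01, -4.03392361e-01, -3.12528312e+01,
       -6.38298341e-02,  4.39305918e-02,  1.84798878e-04]), 'tool_pos': array([0.25223512, 0.59846875, 0.22145073]), 'tool_rot': array([-1.79891021e+02,  7.44645246e-03,  1.57156515e+02]), 'force': array([-0.26581873, -0.15795956,  0.27192703]), 'wrist_torque': array([-0.00544812, -0.04889976, -0.03244071]), 'grasp_force': 0.0, 'grip_width': 0.08719970712261621} 0.0187
[0.34905768 0.05673454 1.05641249] [[ 0.01206385 -0.99985391  0.01210868]
 [-0.98540694 -0.01394399 -0.16964295]
 [ 0.16978701 -0.00988543 -0.9854312 ]] [[402.55063724   0.         251.69224781]
 [  0.         402.55063724 193.8421217 ]
 [  0.           0.           1.        ]]
```

View pics/top0.png

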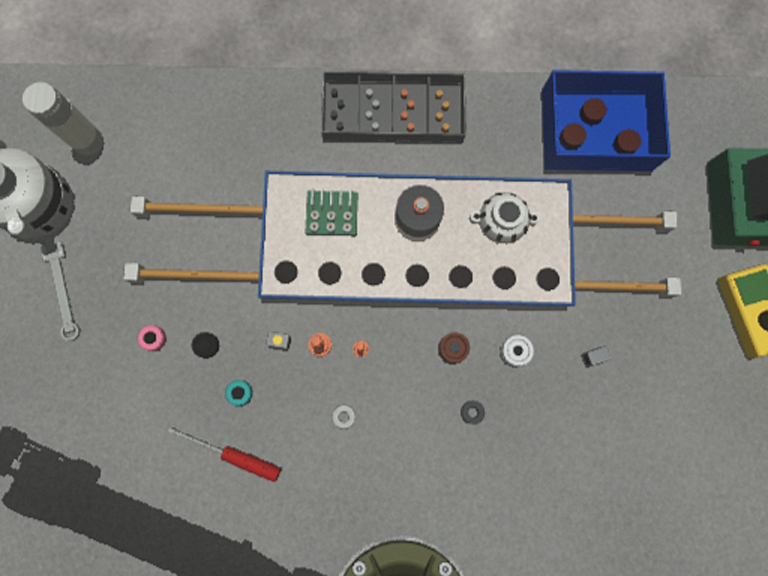

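View pics/side0.png

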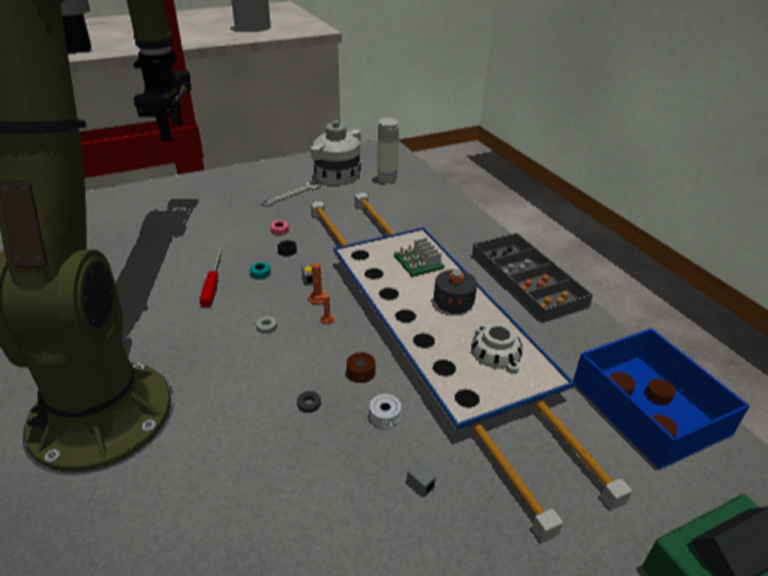

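The top view (768×576 px) shows, from left to right:
- **Front parts:** pink ring (151,338), black cover (205,345), dotted cap (278,341), large bolt (320,345), small bolt (361,348), worn pulley (454,348), bright pulley (517,350) and plain cap (596,356).
- **Tray:** rectifier (332,213), rotor (420,211) and end frame (505,217). The target pads are (329,273), (373,274), (417,275) and (460,276).

Candidates:
- **Cover:** of (205,345) black, (151,338) pink and (238,393) turquoise, the black one fits.
- **Bolt:** the smaller of (320,345) and (361,348) is the one at 361.
- **Pulley:** of (454,348) brown and (517,350) bright, the bright one fits.

The crop and depth measurement will confirm these.

```bash
cat > m.py <<'E'
from h import *
c=dict(np.load('top.npz')); P=pts(c); f=c['frame']
bench=P[280:300,300:330].reshape(-1,3); print('bench z',np.median(bench[:,2]))
def obj(name,u,v,r,zmin,zmax=9,extra=None):
    u,v=u/1.5,v/1.5
    vv,uu=np.indices(f.shape[:2]); m=(np.hypot(uu-u,vv-v)<r)&(P[...,2]>zmin)&(P[...,2]<zmax)
    if extra is not None: m&=extra
    Q=P[m]; zt=np.percentile(Q[:,2],95); T=Q[Q[:,2]>zt-.006]
    (cx,cy),(w,h),a=cv2.minAreaRect((T[:,:2]*1000).astype(np.float32))
    print(name,'n',len(T),'ztop %.4f'%zt,'mean',T[:,:2].mean(0).round(4),'rect c',round(cx,1),round(cy,1),'size',round(w,1),round(h,1),'ang',round(a,1))
if __name__=='__main__':
    for a in [('pink',151,338,14,.006),('cover',205,345,14,.006),('dot',278,341,12,.006),('bigbolt',320,345,14,.006),('bolt',361,348,12,.006),('worn',454,348,16,.006),('pulley',517,350,16,.006),('plain',596,356,14,.006)]: obj(*a)
    obj('rotor',420,211,18,.08,.1); obj('rotor_all',420,211,24,.07); obj('boss',508,212,18,.07); obj('rect',332,213,26,.046,.056)
    blk=f.max(-1)<50
    for i,(u,v) in enumerate([(286,272),(329,273),(373,274),(417,275),(460,276),(504,278),(548,279)]): obj('pad%d'%i,u,v,14,.03,.06,blk)
    save(f,'crop0.png',3,(95,205,345,285) if 0 else (95,170,345,290)) 
    save(f,'crop1.png',3,(270,170,430,290))
E
python3 m.py
```

```text
bench z 0.000535584690717707
pink n 212 ztop 0.0220 mean [0.4414 0.4321] rect c 407.7 254.7 size 410.9 40.9 ang 79.2
cover n 212 ztop 0.0219 mean [0.4317 0.343 ] rect c 431.3 343.1 size 41.1 40.9 ang 46.5
dot n 120 ztop 0.0327 mean [0.4371 0.2106] rect c 405.1 142.1 size 202.3 28.2 ang 64.6
bigbolt n 9 ztop 0.5258 mean [0.3491 0.0567] rect c 349.1 56.7 size 0.0 0.0 ang 0.0
bolt n 22 ztop 0.0639 mean [0.4183 0.0721] rect c 391.5 68.6 size 87.5 10.4 ang 8.8
worn n 273 ztop 0.0292 mean [ 0.4311 -0.0832] rect c 389.0 -31.5 size 49.3 187.3 ang 39.1
pulley n 268 ztop 0.0292 mean [ 0.4272 -0.1884] rect c 403.8 -77.7 size 50.2 286.0 ang 12.2
plain n 133 ztop 0.0306 mean [ 0.4199 -0.3248] rect c 380.7 -147.3 size 25.6 412.1 ang 12.4
rotor n 649 ztop 0.0959 mean [ 0.6571 -0.0211] rect c 657.8 -20.6 size 78.3 77.5 ang 0.6
rotor_all n 84 ztop 0.1112 mean [ 0.6353 -0.0153] rect c 508.4 10.7 size 23.6 331.0 ang 78.0
boss n 320 ztop 0.0863 mean [ 0.6532 -0.1687] rect c 521.1 -55.8 size 52.2 407.8 ang 49.5
rect n 661 ztop 0.0546 mean [0.6594 0.1289] rect c 659.6 129.1 size 87.6 78.5 ang 89.3
pad0 n 19 ztop 0.0436 mean [0.5506 0.2019] rect c 552.0 205.0 size 34.3 29.3 ang 66.2
pad1 n 8 ztop 0.0447 mean [0.5477 0.1246] rect c 545.9 127.5 size 17.6 34.2 ang 13.2
pad2 n 4 ztop 0.0434 mean [0.545  0.0473] rect c 545.6 45.2 size 9.0 31.0 ang 49.1
pad3 n 6 ztop 0.0435 mean [ 0.5407 -0.0251] rect c 544.3 -29.4 size 8.6 32.0 ang 49.5
pad4 n 1 ztop 0.0379 mean [ 0.5657 -0.1065] rect c 565.7 -106.5 size 0.0 0.0 ang 0.0
pad5 n 3 ztop 0.0411 mean [ 0.5497 -0.1826] rect c 548.7 -183.9 size 8.7 29.7 ang 82.5
pad6 n 9 ztop 0.0440 mean [ 0.5405 -0.2528] rect c 541.0 -251.9 size 13.0 34.1 ang 38.8
```

View pics/crop0.png

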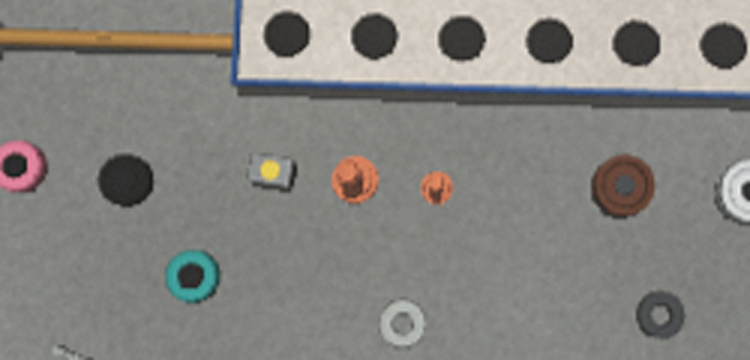

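The crop confirms the black cover at (125,180), the dotted cap at (271,171), the small bolt at (437,187) next to the big bolt at (355,180), the brown worn pulley at (623,185), and the bright pulley at the right edge. Next I drop the invalid depth readings and fit the tray.

```bash
cat > m2.py <<'E'
from h import *
c=dict(np.load('top.npz')); f=c['frame'].astype(int); K=c['K']
Rm=cv2.Rodrigues(c['rvec'])[0]; t=c['tvec'].ravel(); C=-Rm.T@t
P=pts(c); ok=c['z_map']>0
def ray(u,v,z):
    d=Rm.T@np.array([(u-K[0,2])/K[0,0],(v-K[1,2])/K[1,1],1]); return C+d*(z-C[2])/d[2]
vv,uu=np.indices(f.shape[:2]); 
def obj(name,u,v,r,zmin,zmax,band=.006):
    u,v=u/1.5,v/1.5
    m=ok&(np.hypot(uu-u,vv-v)<r)&(P[...,2]>zmin)&(P[...,2]<zmax)
    Q=P[m]; zt=np.percentile(Q[:,2],90); T=Q[Q[:,2]>zt-band]
    (cx,cy),(w,h),a=cv2.minAreaRect((T[:,:2]*1000).astype(np.float32))
    print(name,len(T),'ztop %.4f'%zt,'mean',T[:,:2].mean(0).round(4),'rect',round(cx,1),round(cy,1),'size',round(w,1),round(h,1),'ang',round(a,1))
for a in [('cover',205,345,14,.006,.04),('dot',278,341,12,.012,.05),('bigbolt',320,345,16,.006,.15),('bolt',361,348,9,.006,.12),('boltflange',361,348,9,.003,.012),('worn',454,348,18,.006,.05),('pulley',517,350,18,.006,.05),('plain',596,356,14,.012,.05),('turq',238,393,14,.006,.05)]: obj(*a)
obj('rotor',420,211,18,.08,.1); obj('shaft',420,205,10,.104,.13); obj('boss',508,212,18,.078,.1,.004); obj('rect',332,213,30,.046,.056)
blk=(f.max(-1)<65)
pp=[]
for u,v in [(286,272),(329,273),(373,274),(417,275),(460,276),(504,278),(548,279)]:
    m=blk&(np.hypot(uu-u/1.5,vv-v/1.5)<11); w=ray(uu[m].mean(),vv[m].mean(),.04); pp.append(w[:2]); print(m.sum(),w.round(4))
pp=np.array(pp); s=np.arange(7)-3; k=np.polyfit(s,pp,1); print('pitch',np.hypot(*k[0]),'yaw',np.degrees(np.arctan2(k[0][0],-k[0][1])),'fit',(s[:,None]*k[0]+k[1]).round(4))
E
python3 m2.py
```

```text
cover 217 ztop 0.0214 mean [0.4319 0.343 ] rect 431.5 343.1 size 41.6 40.8 ang 49.3
dot 129 ztop 0.0310 mean [0.4406 0.2166] rect 440.6 216.4 size 36.4 24.0 ang 81.5
bigbolt 46 ztop 0.0878 mean [0.4357 0.1456] rect 436.1 145.5 size 15.0 16.8 ang 4.1
bolt 21 ztop 0.0615 mean [0.4291 0.0749] rect 429.5 74.6 size 9.9 9.9 ang 0.5
boltflange 65 ztop 0.0100 mean [0.4281 0.0754] rect 431.6 75.2 size 30.6 35.3 ang 34.9
worn 301 ztop 0.0279 mean [ 0.4324 -0.0855] rect 433.2 -84.9 size 48.9 49.6 ang 1.7
pulley 298 ztop 0.0279 mean [ 0.4286 -0.1935] rect 429.6 -193.0 size 48.9 51.3 ang 0.2
plain 133 ztop 0.0301 mean [ 0.4209 -0.3304] rect 421.0 -331.0 size 23.9 36.4 ang 18.6
turq 227 ztop 0.0215 mean [0.3515 0.2812] rect 351.8 280.8 size 40.1 43.5 ang 0.6
rotor 674 ztop 0.0950 mean [ 0.6567 -0.0209] rect 657.8 -20.6 size 78.3 77.5 ang 0.6
shaft 68 ztop 0.1136 mean [ 0.657  -0.0209] rect 658.6 -21.6 size 23.5 22.1 ang 0.4
boss 273 ztop 0.0855 mean [ 0.6561 -0.1707] rect 656.1 -169.9 size 50.1 53.3 ang 4.0
rect 693 ztop 0.0538 mean [0.6592 0.1287] rect 676.4 128.9 size 87.6 112.1 ang 89.3
160 [0.5552 0.2044 0.04  ]
157 [0.5542 0.1296 0.04  ]
158 [0.5534 0.0546 0.04  ]
159 [ 0.5523 -0.0209  0.04  ]
162 [ 0.5515 -0.0956  0.04  ]
159 [ 0.5501 -0.1703  0.04  ]
157 [ 0.5494 -0.2459  0.04  ]
pitch 0.07504206441060501 yaw -0.7442834377488584 fit [[ 0.5552  0.2045]
 [ 0.5542  0.1295]
 [ 0.5533  0.0544]
 [ 0.5523 -0.0206]
 [ 0.5513 -0.0956]
 [ 0.5503 -0.1707]
 [ 0.5494 -0.2457]]
```

Everything matches the given sizes: pad pitch is 75.0 mm, rotor-to-pad distance is 105 mm, and tray yaw is −0.74°. I'll go for the cover first and write a planner that only prints the rows needed.

```bash
cat > plan.py <<'E'
import sys
from h import *
# usage: plan.py x,y,z,yaw  [x,y,z,yaw ...]  prints rows in tool axes/units
o=env.get_obs(); p=np.array(o['tool_pos']); r=o['tool_rot']; yaw=r[2]
print('t %.2f'%o['time_s'],p.round(4),np.round(r,2),'w %.4f'%o['grip_width'],'gf %.1f'%o['grasp_force'])
for a in sys.argv[1:]:
    x,y,z,w=map(float,a.split(',')); T=np.array([x,y,z]); dy=(w-yaw+180)%360-180
    n=max(1,int(np.ceil(np.linalg.norm(T-p)/.0605)),int(np.ceil(abs(dy)/10.4)))
    rows=[]
    for i in range(n):
        a_=np.radians(yaw+dy*i/n); X=np.array([np.cos(a_),np.sin(a_),0]); Y=np.array([np.sin(a_),-np.cos(a_),0])
        d=(T-p)/n/.08; rows.append([round(float(d@X),3),round(float(d@Y),3),round(float(-d[2]),3)])
    print(a,'n',n,'turn z',round(-dy/n/180,4)); print(rows)
    p,yaw=T,w
E
python3 plan.py .4317,.343,.06,128 .4317,.343,.005,128
```

```text
t 0.10 [0.2523 0.5985 0.2216] [-1.7990e+02  1.0000e-02  1.5715e+02] w 0.0868 gf 0.0
.4317,.343,.06,128 n 6 turn z 0.027
[[-0.551, -0.345, 0.337], [-0.578, -0.297, 0.337], [-0.602, -0.247, 0.337], [-0.62, -0.196, 0.337], [-0.635, -0.142, 0.337], [-0.644, -0.088, 0.337]]
.4317,.343,.005,128 n 1 turn z -0.0
[[0.0, 0.0, 0.688]]
```

```bash
python3 -m creep '{"translation":[[-0.551,-0.345,0.337],[-0.578,-0.297,0.337],[-0.602,-0.247,0.337],[-0.62,-0.196,0.337],[-0.635,-0.142,0.337]],"turn":[[0,0,0.027],[0,0,0.027],[0,0,0.027],[0,0,0.027],[0,0,0.027]],"grip":[0.8,0.8,0.8,0.8,0.8]}' 15
python3 -m creep '{"translation":[[-0.644,-0.088,0.337],[0,0,0],[0,0,0]],"turn":[[0,0,0.027],[0,0,0],[0,0,0]],"grip":[0.8,0.8,0.8]}'
python3 plan.py .4317,.343,.005,128
python3 - <<'E'
from h import *
c=cam('wrist'); save(c['frame'],'w0.png',1)
E
```

```text
time_s: 0.72
tool_pos: [0.4026, 0.3845, 0.0867]
tool_rot: [-180.0, 0.0, 132.7]
force: [-0.0, -0.4, -0.1]
grip_width: 0.0701
grasp_force: 0.0
time_s: 1.1
tool_pos: [0.4315, 0.3439, 0.0607]
tool_rot: [-180.0, -0.0, 128.0]
force: [0.0, 0.0, -0.7]
grip_width: 0.0695
grasp_force: 0.0
t 1.10 [0.4315 0.3439 0.0607] [-1.7998e+02 -3.0000e-02  1.2800e+02] w 0.0695 gf 0.0
.4317,.343,.005,128 n 1 turn z -0.0
[[-0.011, -0.005, 0.696]]
```

View pics/w0.png

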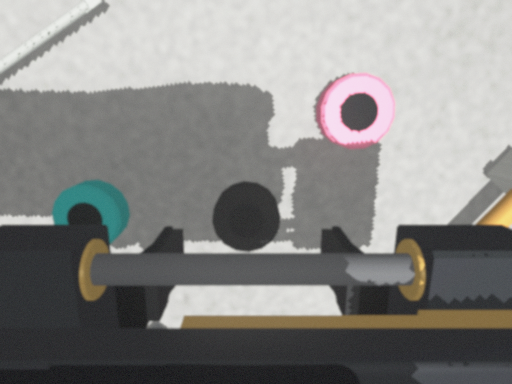

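The cover at (246,216) sits midway between the fingers (about 165 and 340), with clear space on both sides. I'll descend and grip.

```bash
python3 -m creep '{"translation":[[0,0,0.4],[0,0,0.29],[0,0,0],[0,0,0],[0,0,0]],"turn":[[0,0,0],[0,0,0],[0,0,0],[0,0,0],[0,0,0]],"grip":[0.8,0.8,0.8,0.3,0.3]}' 15
python3 -m creep '{"translation":[[0,0,0],[0,0,0],[0,0,-0.3],[0,0,-0.7],[0,0,-0.7]],"turn":[[0,0,0],[0,0,0],[0,0,0],[0,0,0],[0,0,0]],"grip":[0.3,0.3,0.3,0.3,0.3]}'
python3 plan.py .6555,-.171,.17,128 .6555,-.171,.0885,128
```

```text
time_s: 1.78
tool_pos: [0.4325, 0.3448, 0.0071]
tool_rot: [179.8, -0.0, 128.0]
force: [-1.3, 0.2, 1.4]
grip_width: 0.0569
grasp_force: 0.0
time_s: 2.4
tool_pos: [0.4315, 0.3432, 0.1428]
tool_rot: [-180.0, 0.0, 128.0]
force: [1.5, 1.2, -0.7]
grip_width: 0.0432
grasp_force: 15.0
t 2.40 [0.4315 0.3432 0.1428] [-1.7995e+02  1.0000e-02  1.2798e+02] w 0.0432 gf 15.0
.6555,-.171,.17,128 n 10 turn z -0.0
[[-0.679, -0.175, -0.034], [-0.679, -0.175, -0.034], [-0.679, -0.175, -0.034], [-0.679, -0.175, -0.034], [-0.679, -0.175, -0.034], [-0.679, -0.175, -0.034], [-0.679, -0.175, -0.034], [-0.679, -0.175, -0.034], [-0.679, -0.175, -0.034], [-0.679, -0.175, -0.034]]
.6555,-.171,.0885,128 n 2 turn z -0.0
[[0.0, 0.0, 0.509], [0.0, 0.0, 0.509]]
```

```bash
python3 -m creep '{"translation":[[-0.68,-0.175,-0.08],[-0.68,-0.175,-0.08],[-0.68,-0.175,-0.08],[-0.68,-0.175,-0.034],[-0.68,-0.175,-0.034]],"turn":[[0,0,0],[0,0,0],[0,0,0],[0,0,0],[0,0,0]],"grip":[0.3,0.3,0.3,0.3,0.3]}'
python3 -m creep '{"translation":[[-0.68,-0.175,0],[-0.68,-0.175,0],[-0.68,-0.175,0],[-0.68,-0.175,0],[-0.67,-0.175,0]],"turn":[[0,0,0],[0,0,0],[0,0,0],[0,0,0],[0,0,0]],"grip":[0.3,0.3,0.3,0.3,0.3]}'
python3 -m creep '{"translation":[[0,0,0.4],[0,0,0.3],[0,0,0]],"turn":[[0,0,0],[0,0,0],[0,0,0]],"grip":[0.3,0.3,0.3]}'
python3 plan.py .6555,-.171,.0885,128
```

```text
time_s: 3.02
tool_pos: [0.5447, 0.0845, 0.1666]
tool_rot: [179.9, 0.0, 128.0]
force: [0.3, 0.6, -0.3]
grip_width: 0.0432
grasp_force: 15.0
time_s: 3.65
tool_pos: [0.6565, -0.1721, 0.1662]
tool_rot: [180.0, -0.0, 128.0]
force: [0.9, -1.0, -0.7]
grip_width: 0.0437
grasp_force: 15.0
time_s: 4.03
tool_pos: [0.6542, -0.1702, 0.1077]
tool_rot: [-179.8, -0.2, 128.0]
force: [0.1, -0.0, -0.8]
grip_width: 0.0434
grasp_force: 15.0
t 4.03 [ 0.6542 -0.1702  0.1077] [-179.82   -0.21  127.98] w 0.0434 gf 15.0
.6555,-.171,.0885,128 n 1 turn z -0.0001
[[-0.019, 0.007, 0.24]]
```

Lower it gently, release, lift, then plan the move to the new pulley at yaw 0 or 180.

```bash
python3 -m creep '{"translation":[[-0.01,0.005,0.12],[-0.01,0,0.11],[0,0,0],[0,0,0],[0,0,0]],"turn":[[0,0,0],[0,0,0],[0,0,0],[0,0,0],[0,0,0]],"grip":[0.3,0.3,0.3,0.3,0.7]}'
python3 plan.py
python3 -m creep '{"translation":[[0,0,0],[0,0,0],[0,0,-0.5],[0,0,-0.6],[0,0,0]],"turn":[[0,0,0],[0,0,0],[0,0,0],[0,0,0],[0,0,0]],"grip":[0.7,0.7,0.7,0.8,0.9]}'
python3 plan.py .48,-.193,.14,180 .4295,-.193,.07,180 .4295,-.193,.006,180
```

```text
time_s: 4.65
tool_pos: [0.6575, -0.1718, 0.0925]
tool_rot: [180.0, 0.0, 128.0]
force: [-0.8, 0.8, 0.0]
grip_width: 0.0474
grasp_force: 0.0
t 4.65 [ 0.6575 -0.1718  0.0925] [1.7996e+02 4.0000e-02 1.2799e+02] w 0.0474 gf 0.0
time_s: 5.28
tool_pos: [0.6598, -0.1729, 0.1851]
tool_rot: [179.7, 0.4, 128.0]
force: [0.7, 0.4, 0.2]
grip_width: 0.0725
grasp_force: 0.0
t 5.28 [ 0.6598 -0.1729  0.1851] [179.67   0.38 127.98] w 0.0725 gf 0.0
.48,-.193,.14,180 n 6 turn z -0.0482
[[0.197, -0.321, 0.094], [0.244, -0.288, 0.094], [0.284, -0.248, 0.094], [0.318, -0.202, 0.094], [0.345, -0.152, 0.094], [0.364, -0.098, 0.094]]
.4295,-.193,.07,180 n 2 turn z -0.0
[[0.316, -0.0, 0.438], [0.316, -0.0, 0.438]]
.4295,-.193,.006,180 n 2 turn z -0.0
[[0.0, 0.0, 0.4], [0.0, 0.0, 0.4]]
```

```bash
python3 -m creep '{"translation":[[0.197,-0.321,0.094],[0.244,-0.288,0.094],[0.284,-0.248,0.094],[0.318,-0.202,0.094],[0.345,-0.152,0.094]],"turn":[[0,0,-0.048],[0,0,-0.048],[0,0,-0.048],[0,0,-0.048],[0,0,-0.048]],"grip":[0.9,0.9,0.9,0.9,0.9]}'
python3 -m creep '{"translation":[[0.364,-0.098,0.094],[0.316,0,0.438],[0.316,0,0.438],[0,0,0]],"turn":[[0,0,-0.048],[0,0,0],[0,0,0],[0,0,0]],"grip":[0.9,0.9,0.9,0.9]}'
python3 plan.py .4295,-.193,.006,180
python3 - <<'E'
from h import *
a=cam('wrist')['frame']; b=cam('top')['frame'][100:292,0:512]
save(np.vstack([a,b]),'w1.png',1)
E
```

```text
time_s: 5.9
tool_pos: [0.5058, -0.1883, 0.1412]
tool_rot: [180.0, -0.1, 171.5]
force: [-0.5, -0.4, -1.4]
grip_width: 0.0782
grasp_force: 0.0
time_s: 6.4
tool_pos: [0.4224, -0.1906, 0.0617]
tool_rot: [179.9, -0.4, 179.7]
force: [1.3, 0.0, 0.7]
grip_width: 0.0785
grasp_force: 0.0
t 6.40 [ 0.4224 -0.1906  0.0617] [179.86  -0.4  179.74] w 0.0785 gf 0.0
.4295,-.193,.006,180 n 1 turn z -0.0014
[[-0.089, -0.03, 0.696]]
```

View pics/w1.png

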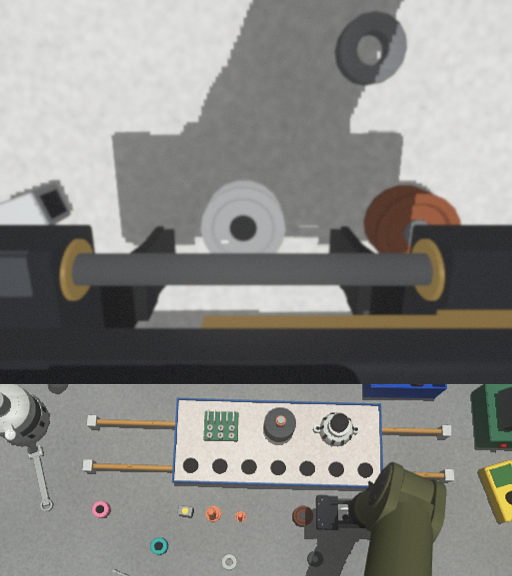

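The bright pulley (243,222) lies between the fingers (165 and 340), with clear gaps to the brown pulley (412,220). The top view shows the black cover on the boss at (338,424). Next: descend, grip, lift.

```bash
python3 -m creep '{"translation":[[-0.07,-0.02,0.38],[0,0,0.32],[0,0,0],[0,0,0],[0,0,0]],"turn":[[0,0,0],[0,0,0],[0,0,0],[0,0,0],[0,0,0]],"grip":[0.9,0.9,0.9,0.4,0.4]}' 30
python3 -m creep '{"translation":[[0,0,0],[0,0,0],[0,0,0],[0,0,-0.4],[0,0,-0.6]],"turn":[[0,0,0],[0,0,0],[0,0,0],[0,0,0],[0,0,0]],"grip":[0.4,0.4,0.4,0.4,0.4]}'
python3 plan.py .44,-.18,.14,180 .5523,-.0206,.14,180 .5523,-.0206,.0475,180
```

```text
time_s: 7.12
tool_pos: [0.4339, -0.1936, 0.0101]
tool_rot: [-180.0, 0.2, 179.8]
force: [-1.1, 0.9, -0.4]
grip_width: 0.0653
grasp_force: 0.0
time_s: 7.75
tool_pos: [0.4303, -0.1922, 0.0877]
tool_rot: [179.9, -0.3, 179.8]
force: [0.7, -0.3, -1.8]
grip_width: 0.0512
grasp_force: 30.0
t 7.75 [ 0.4303 -0.1922  0.0877] [179.92  -0.29 179.83] w 0.0512 gf 30.0
.44,-.18,.14,180 n 1 turn z -0.0009
[[-0.121, 0.152, -0.654]]
.5523,-.0206,.14,180 n 4 turn z -0.0
[[-0.351, 0.498, -0.0], [-0.351, 0.498, -0.0], [-0.351, 0.498, -0.0], [-0.351, 0.498, -0.0]]
.5523,-.0206,.0475,180 n 2 turn z -0.0
[[0.0, 0.0, 0.578], [0.0, 0.0, 0.578]]
```

```bash
python3 -m creep '{"translation":[[-0.121,0.152,-0.65],[-0.351,0.498,0],[-0.351,0.498,0],[-0.351,0.498,0],[-0.351,0.498,0]],"turn":[[0,0,0],[0,0,0],[0,0,0],[0,0,0],[0,0,0]],"grip":[0.4,0.4,0.4,0.4,0.4]}'
python3 -m creep '{"translation":[[0,0,0.45],[0,0,0.4],[0,0,0]],"turn":[[0,0,0],[0,0,0],[0,0,0]],"grip":[0.4,0.4,0.4]}'
python3 plan.py .5523,-.0206,.0475,180
```

```text
time_s: 8.38
tool_pos: [0.5548, -0.0204, 0.1398]
tool_rot: [180.0, -0.1, 179.8]
force: [0.6, 0.0, -1.5]
grip_width: 0.0511
grasp_force: 30.0
time_s: 8.75
tool_pos: [0.5516, -0.0217, 0.0694]
tool_rot: [-180.0, -0.4, 179.8]
force: [-0.6, 0.5, -1.1]
grip_width: 0.0514
grasp_force: 30.0
t 8.75 [ 0.5516 -0.0217  0.0694] [-179.98   -0.44  179.84] w 0.0514 gf 30.0
.5523,-.0206,.0475,180 n 1 turn z -0.0009
[[-0.009, 0.014, 0.273]]
```

Lower, release, lift, then plan for the plain cap with yaw 108.6.

```bash
python3 -m creep '{"translation":[[-0.01,0.01,0.14],[0,0,0.11],[0,0,0],[0,0,0]],"turn":[[0,0,0],[0,0,0],[0,0,0],[0,0,0]],"grip":[0.4,0.4,0.4,0.4]}'
python3 -m creep '{"translation":[[0,0,0],[0,0,0],[0,0,-0.4],[0,0,-0.7],[0,0,0]],"turn":[[0,0,0],[0,0,0],[0,0,0],[0,0,0],[0,0,0]],"grip":[0.75,0.75,0.75,0.7,0.6]}'
python3 plan.py .46,-.30,.12,108.6 .421,-.3307,.07,108.6 .421,-.3307,.006,108.6
```

```text
time_s: 9.25
tool_pos: [0.5561, -0.0213, 0.0532]
tool_rot: [180.0, 0.1, 179.8]
force: [0.2, -0.1, -1.5]
grip_width: 0.0513
grasp_force: 30.0
time_s: 9.88
tool_pos: [0.5595, -0.0214, 0.1461]
tool_rot: [179.9, 0.6, 179.8]
force: [0.3, 0.1, -0.1]
grip_width: 0.0573
grasp_force: 0.0
t 9.88 [ 0.5595 -0.0214  0.1461] [179.94   0.59 179.82] w 0.0573 gf 0.0
.46,-.30,.12,108.6 n 7 turn z 0.0565
[[0.176, -0.498, 0.047], [0.085, -0.521, 0.047], [-0.008, -0.528, 0.047], [-0.101, -0.518, 0.047], [-0.191, -0.492, 0.047], [-0.275, -0.451, 0.047], [-0.351, -0.395, 0.047]]
.421,-.3307,.07,108.6 n 2 turn z -0.0
[[-0.104, -0.292, 0.312], [-0.104, -0.292, 0.312]]
.421,-.3307,.006,108.6 n 2 turn z -0.0
[[0.0, 0.0, 0.4], [0.0, 0.0, 0.4]]
```

```bash
python3 -m creep '{"translation":[[0.176,-0.498,0.047],[0.085,-0.521,0.047],[-0.008,-0.528,0.047],[-0.101,-0.518,0.047],[-0.191,-0.492,0.047]],"turn":[[0,0,0.0565],[0,0,0.0565],[0,0,0.0565],[0,0,0.0565],[0,0,0.0565]],"grip":[0.6,0.6,0.6,0.6,0.6]}'
python3 -m creep '{"translation":[[-0.275,-0.451,0.047],[-0.351,-0.395,0.047],[-0.104,-0.292,0.312],[-0.104,-0.292,0.312],[0,0,0]],"turn":[[0,0,0.0565],[0,0,0.0565],[0,0,0],[0,0,0],[0,0,0]],"grip":[0.6,0.6,0.6,0.6,0.6]}'
python3 -m creep '{"translation":[[0,0,0]],"turn":[[0,0,0]],"grip":[0.6]}'
python3 plan.py .421,-.3307,.006,108.6
python3 - <<'E'
from h import *
a=cam('wrist')['frame']; b=cam('top')['frame'][100:292,0:512]
save(np.vstack([a,b]),'w2.png',1)
E
```

```text
time_s: 10.5
tool_pos: [0.484, -0.2212, 0.1214]
tool_rot: [180.0, -0.0, 128.7]
force: [1.1, 0.2, 0.7]
grip_width: 0.0522
grasp_force: 0.0
time_s: 11.12
tool_pos: [0.4142, -0.3309, 0.0624]
tool_rot: [-179.8, -0.2, 108.4]
force: [0.3, -0.3, 0.1]
grip_width: 0.0526
grasp_force: 0.0
time_s: 11.25
tool_pos: [0.4186, -0.33, 0.0649]
tool_rot: [179.9, 0.0, 108.7]
force: [0.5, -0.9, 0.2]
grip_width: 0.0519
grasp_force: 0.0
t 11.25 [ 0.4186 -0.33    0.0649] [1.7994e+02 2.0000e-02 1.0868e+02] w 0.0519 gf 0.0
.421,-.3307,.006,108.6 n 1 turn z 0.0004
[[-0.017, 0.026, 0.736]]
```

View pics/w2.png

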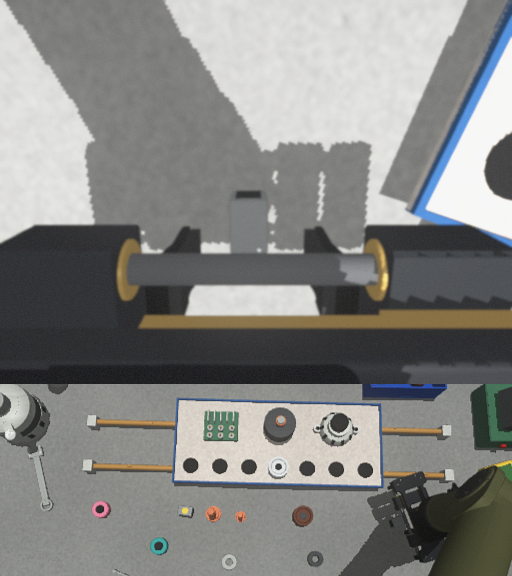

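The plain cap (249,222) is square and centred between the fingers (185 and 320). The top view shows the bright pulley on the pad before the rotor (278,467) and the cover on the boss (338,423). I'll grip the cap.

```bash
python3 -m creep '{"translation":[[-0.017,0.02,0.4],[0,0,0.33],[0,0,0],[0,0,0],[0,0,0]],"turn":[[0,0,0],[0,0,0],[0,0,0],[0,0,0],[0,0,0]],"grip":[0.6,0.6,0.6,0.1,0.1]}' 15
python3 -m creep '{"translation":[[0,0,0],[0,0,0],[0,0,0],[0,0,-0.5],[0,0,-0.6]],"turn":[[0,0,0],[0,0,0],[0,0,0],[0,0,0],[0,0,0]],"grip":[0.1,0.1,0.1,0.1,0.1]}'
python3 plan.py .44,-.29,.14,100 .5513,-.0956,.14,90 .5513,-.0956,.0475,90
python3 - <<'E'
import re
s=open('m2.py').read().split("for a in [")[0]; exec(s)
obj('pulley',278*1.5,(467-384+100)*1.5,12,.055,.08); obj('cover',338*1.5,(423-384+100)*1.5,12,.09,.12)
E
```

```text
time_s: 11.98
tool_pos: [0.4206, -0.3317, 0.0074]
tool_rot: [179.9, 0.1, 108.7]
force: [0.1, -0.1, -0.3]
grip_width: 0.0399
grasp_force: 0.0
time_s: 12.6
tool_pos: [0.4184, -0.3306, 0.0939]
tool_rot: [-179.9, -0.1, 108.6]
force: [1.2, 0.1, -0.8]
grip_width: 0.0239
grasp_force: 15.0
t 12.60 [ 0.4184 -0.3306  0.0939] [-1.7987e+02 -1.0000e-01  1.0863e+02] w 0.0239 gf 15.0
.44,-.29,.14,100 n 2 turn z 0.024
[[0.197, 0.209, -0.288], [0.213, 0.194, -0.288]]
.5513,-.0956,.14,90 n 4 turn z 0.0139
[[0.538, 0.448, -0.0], [0.557, 0.424, -0.0], [0.575, 0.399, -0.0], [0.592, 0.374, -0.0]]
.5513,-.0956,.0475,90 n 2 turn z -0.0
[[0.0, 0.0, 0.578], [0.0, 0.0, 0.578]]
pulley 313 ztop 0.0683 mean [ 0.551  -0.0192] rect 550.9 -19.0 size 49.4 50.9 ang 62.8
cover 226 ztop 0.1032 mean [ 0.6597 -0.1686] rect 659.4 -168.4 size 40.9 41.4 ang 50.8
```

```bash
python3 -m creep '{"translation":[[0.197,0.209,-0.288],[0.213,0.194,-0.288],[0.538,0.448,0],[0.557,0.424,0],[0.575,0.399,0]],"turn":[[0,0,0.024],[0,0,0.024],[0,0,0.014],[0,0,0.014],[0,0,0.014]],"grip":[0.1,0.1,0.1,0.1,0.1]}'
python3 -m creep '{"translation":[[0.592,0.374,0],[0,0,0.4],[0,0,0.4],[0,0,0],[0,0,0]],"turn":[[0,0,0.014],[0,0,0],[0,0,0],[0,0,0],[0,0,0]],"grip":[0.1,0.1,0.1,0.1,0.1]}'
python3 plan.py .5513,-.0956,.0475,90
```

```text
time_s: 13.22
tool_pos: [0.5251, -0.1432, 0.1401]
tool_rot: [180.0, -0.0, 92.3]
force: [0.3, -0.3, -1.2]
grip_width: 0.024
grasp_force: 15.0
time_s: 13.85
tool_pos: [0.5529, -0.0966, 0.0771]
tool_rot: [179.9, 0.0, 89.9]
force: [-0.0, -0.4, 1.0]
grip_width: 0.0239
grasp_force: 15.0
t 13.85 [ 0.5529 -0.0966  0.0771] [1.7993e+02 1.0000e-02 8.9890e+01] w 0.0239 gf 15.0
.5513,-.0956,.0475,90 n 1 turn z -0.0006
[[0.013, -0.021, 0.369]]
```

```bash
python3 -m creep '{"translation":[[0.01,-0.015,0.2],[0,0,0.15],[0,0,0],[0,0,0]],"turn":[[0,0,0],[0,0,0],[0,0,0],[0,0,0]],"grip":[0.1,0.1,0.1,0.1]}'
python3 -m creep '{"translation":[[0,0,0],[0,0,0],[0,0,-0.5],[0,0,-0.6],[0,0,0]],"turn":[[0,0,0],[0,0,0],[0,0,0],[0,0,0],[0,0,0]],"grip":[0.5,0.5,0.5,0.5,0.5]}'
python3 plan.py .46,.19,.13,81.5 .4406,.2165,.075,81.5 .4406,.2165,.007,81.5
```

```text
time_s: 14.35
tool_pos: [0.551, -0.0955, 0.048]
tool_rot: [-180.0, -0.0, 89.9]
force: [-0.2, -0.1, -0.1]
grip_width: 0.0239
grasp_force: 15.0
time_s: 14.98
tool_pos: [0.5542, -0.096, 0.1405]
tool_rot: [179.5, -0.0, 89.9]
force: [-0.0, 1.0, -1.3]
grip_width: 0.0432
grasp_force: 0.0
t 14.97 [ 0.5542 -0.096   0.1405] [ 1.7951e+02 -1.0000e-02  8.9910e+01] w 0.0432 gf 0.0
.46,.19,.13,81.5 n 5 turn z 0.0093
[[0.715, -0.237, 0.026], [0.707, -0.258, 0.026], [0.699, -0.278, 0.026], [0.691, -0.299, 0.026], [0.682, -0.319, 0.026]]
.4406,.2165,.075,81.5 n 2 turn z -0.0
[[0.146, -0.144, 0.344], [0.146, -0.144, 0.344]]
.4406,.2165,.007,81.5 n 2 turn z -0.0
[[0.0, 0.0, 0.425], [0.0, 0.0, 0.425]]
```

```bash
python3 -m creep '{"translation":[[0.715,-0.237,0.026],[0.707,-0.258,0.026],[0.699,-0.278,0.026],[0.691,-0.299,0.026],[0.682,-0.319,0.026]],"turn":[[0,0,0.0093],[0,0,0.0093],[0,0,0.0093],[0,0,0.0093],[0,0,0.0093]],"grip":[0.45,0.45,0.45,0.45,0.45]}'
python3 -m creep '{"translation":[[0.146,-0.144,0.34],[0.146,-0.144,0.34],[0,0,0],[0,0,0]],"turn":[[0,0,0],[0,0,0],[0,0,0],[0,0,0]],"grip":[0.45,0.45,0.45,0.45]}'
python3 plan.py .4406,.2165,.007,81.5
python3 - <<'E'
from h import *
a=cam('wrist')['frame']; b=cam('top')['frame'][100:292,0:512]
save(np.vstack([a,b]),'w3.png',1)
E
```

```text
time_s: 15.6
tool_pos: [0.4555, 0.1921, 0.1251]
tool_rot: [-180.0, -0.0, 81.5]
force: [1.2, 1.0, -0.2]
grip_width: 0.0393
grasp_force: 0.0
time_s: 16.1
tool_pos: [0.4382, 0.2164, 0.0719]
tool_rot: [179.9, -0.0, 81.5]
force: [1.0, -0.5, -0.1]
grip_width: 0.0393
grasp_force: 0.0
t 16.10 [0.4382 0.2164 0.0719] [ 1.7995e+02 -1.0000e-02  8.1500e+01] w 0.0393 gf 0.0
.4406,.2165,.007,81.5 n 2 turn z 0.0
[[0.003, 0.015, 0.406], [0.003, 0.015, 0.406]]
```

View pics/w3.png

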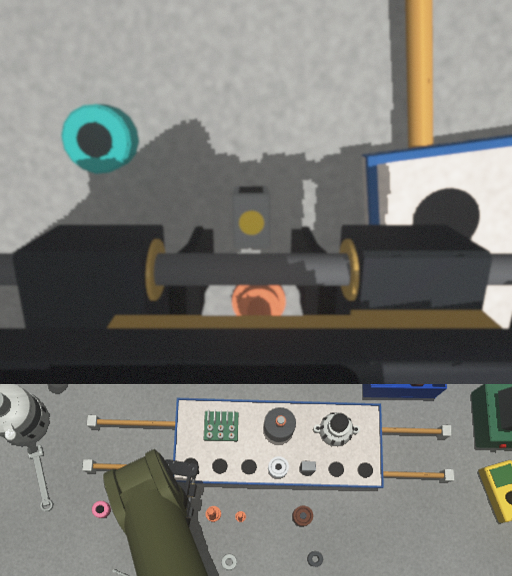

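The dotted cap (251,220) is centred between the fingers (200 and 303), and the finger clears the tray edge at 370. The plain cap stands on its pad (308,466). I'll grip the dotted cap.

```bash
python3 -m creep '{"translation":[[0,0.015,0.42],[0,0.01,0.39],[0,0,0],[0,0,0],[0,0,0]],"turn":[[0,0,0],[0,0,0],[0,0,0],[0,0,0],[0,0,0]],"grip":[0.45,0.45,0.45,0.1,0.1]}' 15
python3 -m creep '{"translation":[[0,0,0],[0,0,0],[0,0,-0.4],[0,0,-0.7],[0,0,-0.7]],"turn":[[0,0,0],[0,0,0],[0,0,0],[0,0,0],[0,0,0]],"grip":[0.1,0.1,0.1,0.1,0.1]}'
python3 plan.py .5533,.0544,.15,90 .5533,.0544,.049,90
```

```text
time_s: 16.82
tool_pos: [0.4406, 0.2173, 0.0081]
tool_rot: [179.9, -0.1, 81.5]
force: [-0.4, 0.1, 0.1]
grip_width: 0.0261
grasp_force: 0.1
time_s: 17.45
tool_pos: [0.439, 0.2165, 0.1522]
tool_rot: [-180.0, 0.0, 81.5]
force: [0.9, 0.6, -0.8]
grip_width: 0.0239
grasp_force: 15.0
t 17.45 [0.439  0.2165 0.1522] [-180.      0.     81.55] w 0.0239 gf 15.0
.5533,.0544,.15,90 n 4 turn z -0.0117
[[-0.449, 0.428, 0.007], [-0.464, 0.411, 0.007], [-0.479, 0.394, 0.007], [-0.493, 0.376, 0.007]]
.5533,.0544,.049,90 n 2 turn z -0.0
[[0.0, 0.0, 0.631], [0.0, 0.0, 0.631]]
```

```bash
python3 -m creep '{"translation":[[-0.449,0.428,0],[-0.464,0.411,0],[-0.479,0.394,0],[-0.493,0.376,0],[0,0,0.45]],"turn":[[0,0,-0.0117],[0,0,-0.0117],[0,0,-0.0117],[0,0,-0.0117],[0,0,0]],"grip":[0.1,0.1,0.1,0.1,0.1]}'
python3 -m creep '{"translation":[[0,0,0.45],[0,0,0],[0,0,0]],"turn":[[0,0,0],[0,0,0],[0,0,0]],"grip":[0.1,0.1,0.1]}'
python3 plan.py .5533,.0544,.049,90
```

```text
time_s: 18.08
tool_pos: [0.5582, 0.0497, 0.1173]
tool_rot: [179.5, 0.0, 89.6]
force: [0.0, 1.1, -0.8]
grip_width: 0.024
grasp_force: 15.0
time_s: 18.45
tool_pos: [0.5546, 0.0547, 0.0799]
tool_rot: [179.9, -0.0, 90.0]
force: [0.2, -0.5, 0.3]
grip_width: 0.0241
grasp_force: 15.0
t 18.45 [0.5546 0.0547 0.0799] [ 1.7989e+02 -2.0000e-02  8.9990e+01] w 0.0241 gf 15.0
.5533,.0544,.049,90 n 1 turn z -0.0001
[[-0.004, -0.016, 0.386]]
```

```bash
python3 -m creep '{"translation":[[0,-0.015,0.2],[0,0,0.17],[0,0,0],[0,0,0]],"turn":[[0,0,0],[0,0,0],[0,0,0],[0,0,0]],"grip":[0.1,0.1,0.1,0.1]}'
python3 -m creep '{"translation":[[0,0,0],[0,0,0],[0,0,-0.5],[0,0,-0.6],[0,0,0]],"turn":[[0,0,0],[0,0,0],[0,0,0],[0,0,0],[0,0,0]],"grip":[0.45,0.45,0.45,0.45,0.45]}'
python3 plan.py .4295,.0747,.09,90 .4295,.0747,.022,90
```

```text
time_s: 18.95
tool_pos: [0.5522, 0.0545, 0.0487]
tool_rot: [-180.0, 0.0, 90.0]
force: [0.2, -0.2, 0.4]
grip_width: 0.0238
grasp_force: 15.0
time_s: 19.58
tool_pos: [0.5556, 0.0548, 0.1413]
tool_rot: [179.5, -0.1, 90.0]
force: [0.3, -0.2, -0.2]
grip_width: 0.0392
grasp_force: 0.0
t 19.57 [0.5556 0.0548 0.1413] [ 1.7952e+02 -1.3000e-01  8.9970e+01] w 0.0392 gf 0.0
.4295,.0747,.09,90 n 3 turn z -0.0001
[[0.082, -0.525, 0.214], [0.083, -0.525, 0.214], [0.083, -0.525, 0.214]]
.4295,.0747,.022,90 n 2 turn z -0.0
[[0.0, 0.0, 0.425], [0.0, 0.0, 0.425]]
```

```bash
python3 -m creep '{"translation":[[0.082,-0.515,0.21],[0.083,-0.515,0.21],[0.083,-0.515,0.21],[0,0,0],[0,0,0]],"turn":[[0,0,0],[0,0,0],[0,0,0],[0,0,0],[0,0,0]],"grip":[0.45,0.45,0.45,0.45,0.45]}'
python3 plan.py .4295,.0747,.022,90
python3 - <<'E'
from h import *
a=cam('wrist')['frame']; b=cam('top')['frame'][100:292,0:512]
save(np.vstack([a,b]),'w4.png',1)
E
```

```text
time_s: 20.2
tool_pos: [0.4296, 0.0745, 0.0867]
tool_rot: [179.9, -0.0, 90.0]
force: [0.1, 0.7, 0.1]
grip_width: 0.039
grasp_force: 0.0
t 20.20 [0.4296 0.0745 0.0867] [ 1.7993e+02 -2.0000e-02  8.9980e+01] w 0.0390 gf 0.0
.4295,.0747,.022,90 n 2 turn z -0.0001
[[0.001, -0.0, 0.404], [0.001, -0.0, 0.404]]
```

View pics/w4.png

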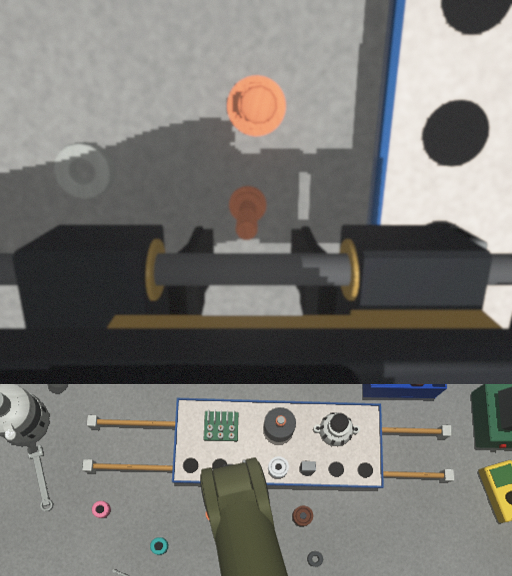

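The small bolt (247,205–235) is centred between the fingers (200 and 303), and the big bolt (257,105) is clear. I'll descend onto the shank.

```bash
python3 -m creep '{"translation":[[0,0,0.4],[0,0,0.4],[0,0,0],[0,0,0],[0,0,0]],"turn":[[0,0,0],[0,0,0],[0,0,0],[0,0,0],[0,0,0]],"grip":[0.45,0.45,0.45,0.02,0.02]}' 20
python3 -m creep '{"translation":[[0,0,0],[0,0,0],[0,0,0],[0,0,0],[0,0,-0.4]],"turn":[[0,0,0],[0,0,0],[0,0,0],[0,0,0],[0,0,0]],"grip":[0.02,0.02,0.02,0.02,0.02]}'
python3 -m creep '{"translation":[[0,0,-0.7],[0,0,-0.7],[0,0,0]],"turn":[[0,0,0],[0,0,0],[0,0,0]],"grip":[0.02,0.02,0.02]}'
python3 plan.py .5542,.1295,.16,90 .5542,.1295,.064,90
```

```text
time_s: 20.92
tool_pos: [0.4304, 0.0747, 0.0239]
tool_rot: [179.8, -0.1, 90.0]
force: [-0.6, -0.3, 0.3]
grip_width: 0.0262
grasp_force: 0.0
time_s: 21.55
tool_pos: [0.4267, 0.0737, 0.0529]
tool_rot: [-179.7, 0.1, 90.0]
force: [-0.1, 1.1, -0.2]
grip_width: 0.0113
grasp_force: 20.0
time_s: 21.92
tool_pos: [0.432, 0.0752, 0.1707]
tool_rot: [179.5, -0.2, 90.0]
force: [0.1, 0.3, -0.4]
grip_width: 0.0115
grasp_force: 20.0
t 21.93 [0.432  0.0752 0.1707] [179.51  -0.2   89.97] w 0.0115 gf 20.0
.5542,.1295,.16,90 n 3 turn z -0.0
[[0.226, 0.509, 0.044], [0.226, 0.509, 0.044], [0.226, 0.509, 0.044]]
.5542,.1295,.064,90 n 2 turn z -0.0
[[0.0, 0.0, 0.6], [0.0, 0.0, 0.6]]
```

```bash
python3 -m creep '{"translation":[[0.226,0.515,0.044],[0.226,0.515,0.044],[0.226,0.515,0.044],[0,0,0.45],[0,0,0.3]],"turn":[[0,0,0],[0,0,0],[0,0,0],[0,0,0],[0,0,0]],"grip":[0.02,0.02,0.02,0.02,0.02]}'
python3 -m creep '{"translation":[[0,0,0],[0,0,0],[0,0,0]],"turn":[[0,0,0],[0,0,0],[0,0,0]],"grip":[0.02,0.02,0.02]}'
python3 plan.py .5542,.1295,.063,90
```

```text
time_s: 22.55
tool_pos: [0.5511, 0.1282, 0.0923]
tool_rot: [-179.8, 0.1, 90.0]
force: [-0.2, 0.5, -1.3]
grip_width: 0.0117
grasp_force: 20.0
time_s: 22.92
tool_pos: [0.5533, 0.1288, 0.0972]
tool_rot: [179.9, -0.1, 90.0]
force: [0.2, -0.1, -0.4]
grip_width: 0.0111
grasp_force: 20.0
t 22.93 [0.5533 0.1288 0.0972] [ 1.7988e+02 -5.0000e-02  8.9970e+01] w 0.0111 gf 20.0
.5542,.1295,.063,90 n 1 turn z -0.0002
[[0.009, 0.011, 0.427]]
```

```bash
python3 -m creep '{"translation":[[0.01,0.01,0.2],[0,0,0.15],[0,0,0.06],[0,0,0],[0,0,0]],"turn":[[0,0,0],[0,0,0],[0,0,0],[0,0,0],[0,0,0]],"grip":[0.02,0.02,0.02,0.02,0.02]}'
python3 plan.py .5542,.1295,.063,90
```

```text
time_s: 23.55
tool_pos: [0.5529, 0.1293, 0.0631]
tool_rot: [-179.9, 0.0, 90.0]
force: [-2.2, -0.4, 3.3]
grip_width: 0.0119
grasp_force: 20.0
t 23.55 [0.5529 0.1293 0.0631] [-1.7994e+02  1.0000e-02  8.9970e+01] w 0.0119 gf 20.0
.5542,.1295,.063,90 n 1 turn z -0.0001
[[0.003, 0.016, 0.001]]
```

Contact force is 3.3 N, so it's seated. I'll release, rise, move clear, and check all parts from above.

```bash
python3 -m creep '{"translation":[[0,0,0],[0,0,0],[0,0,0],[0,0,0],[0,0,-0.4]],"turn":[[0,0,0],[0,0,0],[0,0,0],[0,0,0],[0,0,0]],"grip":[0.3,0.4,0.4,0.4,0.4]}'
python3 -m creep '{"translation":[[0,0,-0.7],[0,0,-0.7],[0.5,-0.5,0],[0.5,-0.5,0],[0.5,-0.5,0]],"turn":[[0,0,0],[0,0,0],[0,0,0],[0,0,0],[0,0,0]],"grip":[0.4,0.4,0.4,0.4,0.4]}'
python3 -m creep '{"translation":[[0.6,0,0],[0.6,0,0],[0.6,0,0],[0.3,0,0],[0,0,0]],"turn":[[0,0,0],[0,0,0],[0,0,0],[0,0,0],[0,0,0]],"grip":[0.4,0.4,0.4,0.4,0.4]}'
python3 - <<'E'
from h import *
c=cam('top'); save(c['frame'],'end.png',1.5)
s=open('m2.py').read().split("for a in [")[0]; exec(s)
obj('pulley',417,275,12,.055,.08); obj('cover',507,209,12,.09,.12); obj('dot',373,272,12,.055,.09); obj('plain',462,274,12,.055,.09); obj('bolt',329,265,12,.08,.12); obj('worn',454,348,18,.006,.05)
E
```

```text
time_s: 24.18
tool_pos: [0.5512, 0.1289, 0.093]
tool_rot: [-179.7, 0.1, 90.0]
force: [0.4, 0.1, 0.0]
grip_width: 0.0346
grasp_force: 0.0
time_s: 24.8
tool_pos: [0.4322, 0.2506, 0.2075]
tool_rot: [180.0, -0.1, 90.0]
force: [0.9, 1.5, 0.0]
grip_width: 0.0346
grasp_force: 0.0
time_s: 25.42
tool_pos: [0.4323, 0.4194, 0.2065]
tool_rot: [-180.0, 0.0, 90.2]
force: [-0.1, -0.7, -0.2]
grip_width: 0.0348
grasp_force: 0.0
pulley 318 ztop 0.0682 mean [ 0.551  -0.0189] rect 550.7 -18.8 size 49.4 50.2 ang 63.4
cover 229 ztop 0.1031 mean [ 0.6599 -0.1686] rect 660.2 -168.9 size 40.5 42.7 ang 45.9
dot 142 ztop 0.0711 mean [0.5551 0.0543] rect 555.5 54.0 size 24.3 35.2 ang 0.7
plain 130 ztop 0.0708 mean [ 0.5538 -0.0943] rect 553.3 -94.1 size 22.8 35.7 ang 0.2
bolt 21 ztop 0.1023 mean [0.5555 0.1297] rect 555.7 129.5 size 12.3 9.8 ang 3.3
worn 295 ztop 0.0283 mean [ 0.4323 -0.0852] rect 433.4 -85.0 size 49.0 49.5 ang 0.9
```

View pics/end.png

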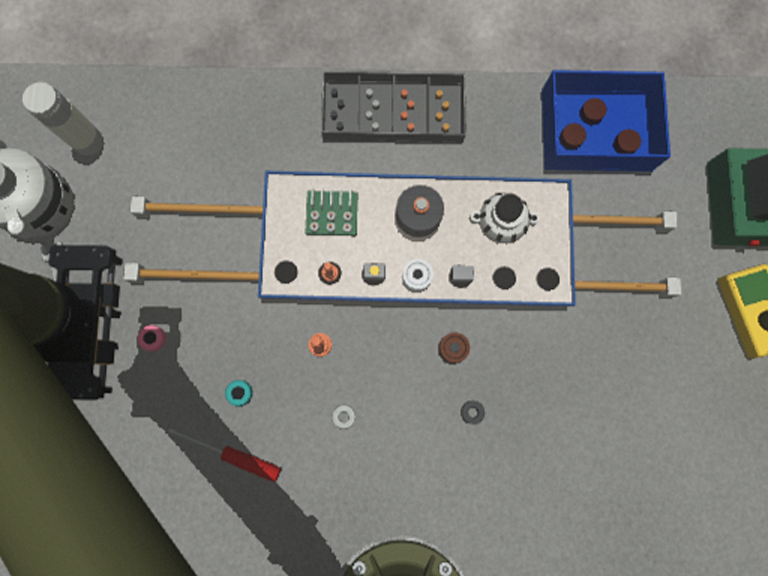

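All parts are in place: bolt (329,271), dotted cap (374,271), pulley (417,275), plain cap (462,274) and cover (508,208). The largest offset is the cover, about 4–5 mm in x. The worn pulley (454,348) hasn't moved. Handing in.

```bash
python3 -c "
from cell import env
print(env.sign_off())"
```

```text
the job is handed in; nothing more can be done
None
```

The job is handed in (no verdict came back): all five parts are on their marks within about 5 mm by the last top view, upright and released, the worn pulley is unmoved, and it took about 26 s of the 115 s.

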